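# Slide a loaded firing tray over the step into the kiln

## Robot

A 7-joint arm with a two-finger parallel gripper is mounted at the origin on the work surface. World frame = base frame: x ahead of the robot, y to its left, z up, the work surface at z = 0. Lengths are in m, angles in rad, forces in N, time in s.
With the tool pointing down it reaches from about 0.425 to 0.95 m from the base axis. Payload 4.7 kg.
Tool frame: the origin (TCP) lies on the centre line of the jaws, within the pads' length; the fingertips stand robot.nose_length ahead of it and the grasp point (between the pads) lies 8 mm behind it (robot.nose_length is the distance from the TCP to the fingertips, in m); z points along the fingers, y is the line along which they close (so a half turn about z gives the same grasp; the last joint's range is limited). The gripper opens to 85 mm and grips with 20 to 120 N. Pads are 22 mm wide; open, the fingers measure 114 mm over their backs; the gripper's body (76 mm by 85 mm) begins 54 mm behind the grasp point. The pads swing forward as they close: fully open they stand 13 mm farther back than shut.
Start: joints at [1.136, 0.469, -0.049, 1.532, 0.024, 1.141, -0.082], TCP at [0.267, -0.62, 0.242] pointing down, gripper open.
Joint ranges: [-2.59, 2.59], [-0.33, 1.99], [-1.39, 1.29], [0.1, 2.45], [-1.04, 4.18], [0.21, 1.99], [-2.66, 2.66]. Speed limits (rad/s): [2.57, 2.57, 3.14, 3.14, 3.14, 3.14, 3.14].

## Interface

Orientations are given as [roll, pitch, yaw] about the fixed x, y, z axes, in that order (R = Rz(yaw) Ry(pitch) Rx(roll)).
In Python, from plant import robot gives the robot as it stands. Calls block until the motion is done:
- robot.goto(position, orientation): joint-space move of the TCP to a pose.
- robot.move_straight(position, vel=0.15, attitude=None, contact_N=None): straight line of the TCP; attitude=None keeps the orientation; vel is the mean speed in m/s. With contact_N (N) it stops when the force on the tool has changed by that much, and returns True; else False.
- robot.move_joints(angles): joint-space move.
- robot.grip(opening, strength=None): opening from 0.0 (shut) to 1.0 (fully open); strength is the grip in N (None keeps the last); returns when the fingers have stopped.
- robot.sleep(seconds).
- robot.inverse_kinematics(position, orientation): joint angles nearest the present ones, or None.
- robot.sense(): the state.
- robot.grab_frame(name): name is "scene" or "top" or "wrist"; returns a dict with "image" (384x512x3 uint8, red, green, blue), "range_z" (384x512 float32, m along the optical axis (not along the pixel's ray), 0 where there is no reading), "fx", "fy", "cx", "cy" (pixels), "R" (3x3) and "t" (3): a world point X has camera coordinates R X + t. Camera axes: x right, y down, z forward; pixel columns grow to the right and rows downward; lengths in m; the calibration is good to about 2 mm. A picture is of the moment at which its call begins.
A pose or a line that the arm cannot do raises robot.IKError and nothing moves.
- robot.close_job(): hands the job in; it is judged then, once.
The state is a dict: "t": time; "joint_pos": joint angles; "joint_velocities": joint speeds; "effort": joint torques, N m; "tcp_pos": TCP position; "tcp_rot": TCP orientation; "wrist_force": force on the tool from outside, world axes, zero at the start; "torque": the same for the moment, N m; "opening": opening from 0.0 (shut) to 1.0 (fully open); "gripper_force": force on a finger pad.
Only numpy, scipy, OpenCV 4.12 (cv2) and the standard library are available. Lean on these libraries where they do the work, as an engineer would, in place of code of your own. Each camera call takes 0.05 s, during which the arm holds its last target. There are 200 camera calls.

## Task

Load the kiln: slide the firing tray with its loose glass layout off the white bench, over the step and onto the kiln's brick hearth, and push it gently home so that its whole front end rests square against the low brick kerb at the foot of the rear wall, touching it, about midway between the two sides. The hearth is higher than the bench, so ease the front end up over the sill without catching it and never carry the tray through the air; keep the tray nearly level so that no glass shifts, leave the two brick posts on the hearth and the pliers, bottle and jar on the bench where they are, then let go.

Things in the scene. Friction and masses are not known exactly. Their poses are not given: they have to be found in the camera images.
- kiln: Base of a tabletop fusing kiln, fixed, hood off: blue casing, flat cream brick hearth. Origin at table level under the middle of the front sill; +y runs from the bench into the kiln, +x along the sill. Hearth flat at z = 90 mm, x from -185 to 185 mm, from the sill edge (y = 0) back, open at its sides. Rear brick wall: face at y = 260 mm, top 124 mm above the hearth.
- sill (a point): Middle of the kiln's front top edge, at hearth height; axes as the kiln's. The kerb lies parallel to it: two buff bricks (kerb_c0, kerb_c1) end to end, 309 mm wide, 26 mm high, 20 mm thick, face 221 to 239 mm behind the sill. How far is not measured, so feel for it. A gripper on the front handle would hit the wall before the tray is home: finish from the rear handle.
- bench: White lay-up board on a stand, fixed, 440 mm (x) by 400 mm (y). Origin 80 mm below its top, under the middle of the edge towards the kiln; +y points to the kiln, the board reaches to y = -400 mm. Its top is 8 to 13 mm below the hearth (read the origin's height); a gap of 10 to 22 mm lies between it and the sill. Glass strips 5 mm thick are stuck on it at x = -215 to -125 mm.
- tray: Steel firing tray, loose, stiff, 140 mm (x) by 200 mm (y), floor 5 mm, rim 16 mm high overall and 3 mm thick, 0.35 to 0.7 kg plus 0.2 kg of glass. Origin at the centre of the underside; +y points to its front end, which starts towards the kiln. Friction coefficient about 0.5 to 0.7. Over each end stands a fixed handle: a round bar 10 mm thick, 90 mm long, along x, on two legs.
- front_bar (a point): Middle of the front handle's bar: tray x 0, y 86 mm, 52 mm above the underside; 31 mm free between bar and rim top. The bar can turn a little between the fingers as the tray tilts.
- rear_bar (a point): Middle of the rear handle's bar: tray x 0, y -86 mm, 52 mm above the underside.
- tray_front (a point): Middle of the bottom edge of the tray's front end (tray y 100 mm).
- tray_rear (a point): Middle of the bottom edge of the tray's rear end (tray y -100 mm).
- tray_corner_a (a point): Bottom corner of the tray's front end at tray x -70 mm.
- tray_corner_b (a point): Bottom corner of the tray's front end at tray x 70 mm.
- pane: Pale blue glass pane 100 x 110 x 5 mm lying loose on the tray's floor at its centre (origin: centre of its underside).
- strip_blue: Blue glass strip 16 x 104 x 6 mm lying loose along the tray on the pane, at tray x -30 mm (origin: centre of its underside).
- strip_green: Green glass strip, same size, loose on the pane at tray x 0.
- strip_teal: Teal glass strip, same size, loose on the pane at tray x 30 mm.
- post_near: Loose brick kiln post 32 x 32 x 75 mm standing on the hearth beside the tray's place, about 130 mm from the middle towards kiln -x. To be left alone.
- post_far: The like post on the kiln +x side. To be left alone.
- pliers: Red-handled pliers lying on the bench, 110 mm long, 12 mm high. To be left alone.
- glue_bottle: White bottle, 52 mm thick and 130 mm high, on the bench behind the tray. To be left alone.
- frit_jar: Teal jar, 68 mm thick and 85 mm high, on the bench behind the tray. To be left alone.
Things that resemble listed ones, but are neither listed nor needed, are in the scene too. There is more than one size of the tray; the job needs the larger. Of the things that look like the strip_blue, the larger one is meant.

How it is judged:
On the way, in this order (a step that is already met when the one before it is completed fails the run):
1. the front end has passed the sill and lies at least 25 mm over the hearth, with the rear end still resting on the bench (y of tray_front in the frame of kiln above 0.025 m and z of tray_front in the frame of kiln above 0.087 m and contact force between tray and bench above 0.3 N), for 0.1 s.
2. the tray lies wholly on the hearth, its front end square against the kerb (y of each of kerb_c0, kerb_c1 in the frame of tray below 0.113 m and x of tray in the frame of kiln between -0.025 and 0.025 m and z of each of tray_rear, tray_front in the frame of kiln below 0.094 m), for 0.2 s.
At the end, for the whole second after the job is handed in: The tray lies flat on the hearth (both ends within 4 mm of its height), front end within 3 mm of both kerb bricks' faces, middle within 25 mm of the hearth's middle line, pane and strips each within 8 mm of their starting places on the tray, all at rest and released (all of step 2 and x of pane in the frame of tray between -0.008 and 0.008 m and y of pane in the frame of tray between -0.008 and 0.008 m and z of pane in the frame of tray between 0.002 and 0.008 m and x of strip_blue in the frame of tray between -0.038 and -0.022 m and y of strip_blue in the frame of tray between -0.008 and 0.008 m and z of strip_blue in the frame of tray between 0.007 and 0.013 m and x of strip_green in the frame of tray between -0.008 and 0.008 m and y of strip_green in the frame of tray between -0.008 and 0.008 m and z of strip_green in the frame of tray between 0.007 and 0.013 m and x of strip_teal in the frame of tray between 0.022 and 0.038 m and y of strip_teal in the frame of tray between -0.008 and 0.008 m and z of strip_teal in the frame of tray between 0.007 and 0.013 m and linear speed of tray below 0.01 m/s and contact force between tray and the fingers below 0.1 N); the robot touches nothing.
It fails at once if the tray tilts more than 10 degrees (angle between tray's own z axis and vertical above 0.175 rad).
It fails at once if the tray is carried: both its ends more than 8 mm above hearth height at once (z of each of tray_front, tray_rear in the frame of kiln above 0.098 m).
It fails at once if the tray is rammed into the kerb or the step, or dropped on the hearth, with more than 45 N (contact force between tray and kiln above 45 N).
It fails at once if a post, the pliers, the bottle or the jar on the bench is moved by more than 25 mm (distance of any of post_near, post_far, pliers, glue_bottle, frit_jar from where it was at the start of the episode above 0.025 m).
It also fails if it takes over 61 s, if anything falls off the work surface, if the arm or the gripper's body presses on something with over 40 N, if the wrist force passes 120 N, or if a joint passes its speed limit or range.

## Working session

There is one attempt and no reset: what is moved stays moved. The work goes in short steps, each a Python script; the robot and the scene stay as the last script left them, time stands still between calls to the robot, and variables do not carry over. Pictures are saved under pics/ and viewed, at most 10 in all, crops included, and the job is handed in when it is done.

```bash
ls; mkdir -p pics; python3 - <<'E'
from plant import robot
import cv2,numpy as np
for n in("scene","top"):
    f=robot.grab_frame(n); cv2.imwrite(f"pics/{n}0.png",f["image"][:,:,::-1]); np.savez(f"{n}0.npz",**f)
    print(n,f["fx"],f["cx"],f["cy"],f["R"].round(3).tolist(),f["t"])
s=robot.sense();print(s["t"],robot.nose_length,s["tcp_rot"],s["wrist_force"])
E
```

```text
pics
scene 377.409644942904 262.4823824004701 198.58702464099954 [[0.87, 0.493, 0.016], [0.372, -0.635, -0.677], [-0.324, 0.595, -0.736]] [-0.43032884 -0.19282956  1.25850032]
top 362.65887210121895 248.94249886962692 189.19117386716988 [[-0.023, -1.0, -0.007], [-0.994, 0.023, -0.109], [0.109, 0.004, -0.994]] [-0.07961954  0.5457479   1.09606375]
0.1 0.011 [-3.13985010e+00  6.30781241e-05  4.05862226e-01] [-0.17832801  0.23564447 -0.19627579]
```

View pics/scene0.png

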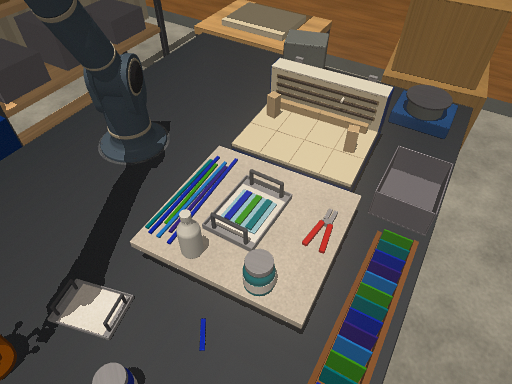

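View pics/top0.png

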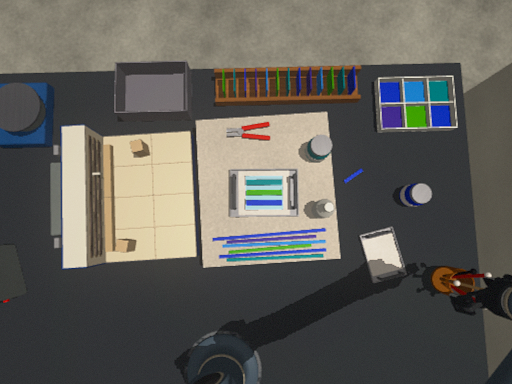

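The top view shows the kiln on the left (+y), sill at col ~195. The larger tray is at about (265,193), with its front handle at col ~235 and rear handle at ~293. The posts are at (138,148) and (123,245), and the bottle (323,208) and jar (319,148) stand behind the tray. Next I measure from the depth image.

```bash
cat > meas.py <<'E'
import numpy as np,cv2
def cloud(f):
    v,u=np.mgrid[:384,:512]; z=np.asarray(f["range_z"],float)
    P=np.stack([(u-f["cx"])/f["fx"]*z,(v-f["cy"])/f["fy"]*z,z],-1)
    W=(P-f["t"])@f["R"]; W[z==0]=np.nan
    return W
E
python3 - <<'E'
import numpy as np,cv2
from meas import *
f=np.load("top0.npz");W=cloud(f)
def med(n,u0,u1,v0,v1):
    print(n,np.nanmedian(W[v0:v1,u0:u1].reshape(-1,3),axis=0).round(4))
med("hearth",130,180,170,220);med("bench",202,222,160,210);med("table",380,400,300,330)
med("wall top",65,80,150,230);med("kerb",107,111,160,230)
med("post+x",132,139,142,149);med("post-x",116,123,239,245);med("jar",315,324,140,148);med("bottle",322,327,205,211)
for v in(165,193,225):print(v,[(u,*W[v,u,1:].round(3)) for u in list(range(98,118))+list(range(190,201))])
# tray bars: points at bench+0.04..0.06
zb=np.nanmedian(W[160:210,202:222,2])
for n,u0,u1 in(("front",225,250),("rear",280,305)):
    Q=W[160:225,u0:u1].reshape(-1,3);Q=Q[(Q[:,2]>zb+.042)&(Q[:,2]<zb+.065)]
    (vx,vy,cx,cy)=cv2.fitLine(Q[:,:2].astype(np.float32),cv2.DIST_HUBER,0,.01,.01).ravel()
    print(n,len(Q),Q.min(0).round(4),Q.max(0).round(4),np.median(Q,0).round(4),"ang",np.degrees(np.arctan2(vy,vx)))
# sill edge line: last hearth pixel each row
def edge(name,rows,us,cond,pick):
    E=[]
    for v in rows:
        g=[u for u in us if cond(W[v,u,2])]
        if g:E.append(W[v,pick(g),:2])
    E=np.array(E);vx,vy,cx,cy=cv2.fitLine(E.astype(np.float32),cv2.DIST_HUBER,0,.01,.01).ravel()
    print(name,"ang",np.degrees(np.arctan2(vy,vx)),"at",cx,cy,"x-range",E[:,0].min(),E[:,0].max())
edge("sill",range(140,255),range(170,205),lambda z:abs(z-.09)<.003,max)
edge("bench",range(125,255),range(190,222),lambda z:abs(z-zb)<.003,min)
edge("kerbface",range(165,230),range(100,125),lambda z:z>.105,max)
edge("walltop+front",range(135,260),range(62,112),lambda z:z>.2,max)
col=W[:,150];g=col[abs(col[:,2]-.09)<.004];print("hearth x",g[:,0].min(),g[:,0].max(),"y",g[:,1].mean())
E
```

```text
hearth [0.5279 0.1852 0.0906]
bench [0.5555 0.0185 0.0817]
table [ 1.511e-01 -5.136e-01 -1.000e-04]
wall top [0.5335 0.3666 0.2149]
kerb [0.5285 0.3102 0.1165]
post+x [0.6591 0.2192 0.1661]
post-x [0.3956 0.2612 0.1656]
jar [ 0.6513 -0.2888  0.1666]
bottle [ 0.4724 -0.2864  0.2103]
165 [(98, np.float64(0.334), np.float64(0.135)), (99, np.float64(0.333), np.float64(0.132)), (100, np.float64(0.337), np.float64(0.115)), (101, np.float64(0.339), np.float64(0.104)), (102, np.float64(0.339), np.float64(0.097)), (103, np.float64(0.328), np.float64(0.115)), (104, np.float64(0.323), np.float64(0.12)), (105, np.float64(0.323), np.float64(0.115)), (106, np.float64(0.319), np.float64(0.116)), (107, np.float64(0.315), np.float64(0.12)), (108, np.float64(0.313), np.float64(0.117)), (109, np.float64(0.31), np.float64(0.118)), (110, np.float64(0.31), np.float64(0.111)), (111, np.float64(0.31), np.float64(0.102)), (112, np.float64(0.308), np.float64(0.099)), (113, np.float64(0.308), np.float64(0.092)), (114, np.float64(0.306), np.float64(0.09)), (115, np.float64(0.303), np.float64(0.09)), (116, np.fl
[... 3299 characters left out ...]
(0.004)), (200, np.float64(0.053), np.float64(0.081))]
front 109 [ 0.4778 -0.0538  0.1245] [ 0.5765 -0.0442  0.1422] [ 0.5275 -0.0481  0.138 ] ang -0.9476073
rear 128 [ 0.4761 -0.2252  0.1251] [ 0.5721 -0.2143  0.1436] [ 0.521  -0.2195  0.1374] ang -0.18835767
sill ang 2.3636038 at 0.5302733 0.07467435 x-range 0.3521605273441386 0.6889193702867682
bench ang 2.6431494 at 0.5703391 0.05730395 x-range 0.35178984009632014 0.7361899378063282
kerbface ang 2.3803644 at 0.5127502 0.3043757 x-range 0.4299022510425649 0.6150823944682886
walltop+front ang 2.4268372 at 0.52597755 0.33367825 x-range 0.3539713145697227 0.6802648162091806
hearth x 0.33885887345815713 0.9363771676300866 y 0.1982638416189528
```

```bash
python3 - <<'E'
from plant import robot
import numpy as np,cv2
pi=np.pi; yt=np.radians(-1.2); x,y=.527,-.049
robot.grip(1.0)
robot.goto([x,y,.24],[pi,0,yt])
print(robot.move_straight([x,y,.1255],vel=.1,contact_N=6))
robot.grip(0.0,strength=70)
s=robot.sense();print(s["t"],s["tcp_pos"],s["opening"],s["gripper_force"],s["wrist_force"])
f=robot.grab_frame("scene");cv2.imwrite("pics/s1.png",cv2.resize(f["image"][100:300,150:450,::-1],(750,500)))
E
```

```text
False
4.55 [ 0.52705922 -0.04911684  0.12569415] 0.08771026859518977 68.24143052101135 [-0.21330669 -0.84329435  3.02201647]
```

View pics/s1.png

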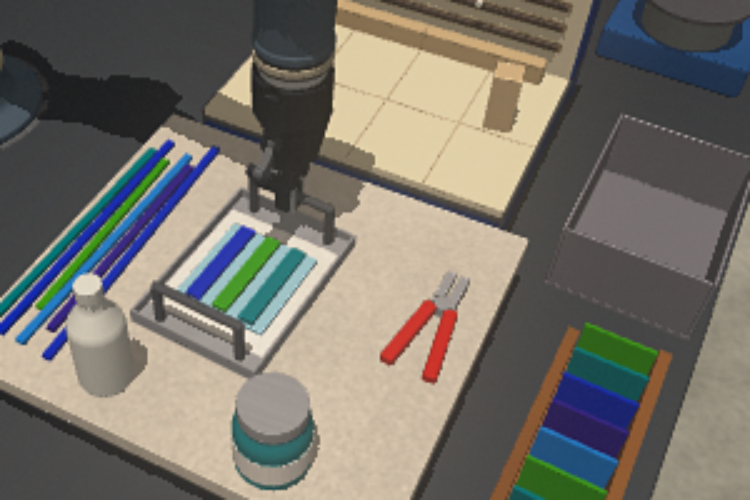

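The fingers hold the front bar, at about (290,200) in the crop, and the glass is undisturbed. Next I lift the front slightly and slide it over the sill.

```bash
python3 - <<'E'
from plant import robot
import numpy as np,cv2
from meas import *
pi=np.pi; yk=np.radians(2.4)
p=robot.sense()["tcp_pos"]
def show(l):
    s=robot.sense();print(l,round(s["t"],2),s["tcp_pos"].round(4) if hasattr(s["tcp_pos"],"round") else s["tcp_pos"],np.round(s["wrist_force"],2))
robot.move_straight([p[0],p[1],p[2]+.016],vel=.03);show("lift")
print(robot.move_straight([.527,.05,p[2]+.017],vel=.06,attitude=[pi,0,yk],contact_N=12));show("a")
print(robot.move_straight([.526,.150,p[2]+.017],vel=.06,contact_N=12));show("b")
f=robot.grab_frame("top");np.savez("top1.npz",**f)
g=robot.grab_frame("scene")
cv2.imwrite("pics/s2.png",np.hstack([cv2.resize(f["image"][90:290,50:350,::-1],(400,267)),cv2.resize(g["image"][60:260,150:450,::-1],(400,267))]))
W=cloud(f);Q=W[150:240,190:275].reshape(-1,3);Q=Q[(Q[:,2]>.125)&(Q[:,2]<.147)&(Q[:,1]<.01)]
print(len(Q),Q.min(0),Q.max(0),np.median(Q,0))
E
```

```text
lift 5.29 [ 0.5269 -0.0488  0.1416] [ 0.49  0.58 -5.08]
False
a 7.09 [0.5271 0.05   0.1428] [-0.52  0.5  -5.96]
False
b 8.91 [0.5261 0.15   0.1428] [-0.42  0.88 -6.16]
124 [ 0.48621041 -0.02540594  0.13353051] [ 0.58265666 -0.01443445  0.14257541] [ 0.53412923 -0.02026875  0.13879938]
```

View pics/s2.png

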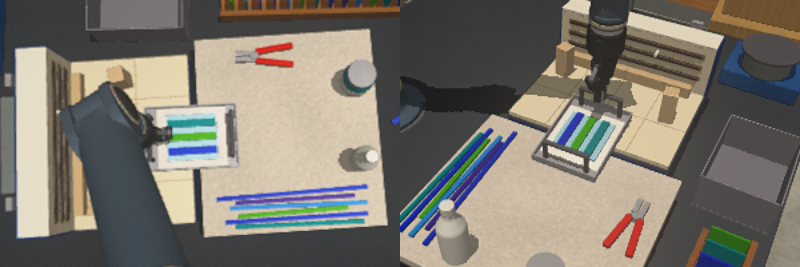

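Front is 90 mm over the hearth and the rear bar is at (0.534, -0.020), still at bench height, with tray yaw ≈ 2.7°. Next I set the front down, release it and take the rear handle.

```bash
python3 - <<'E'
from plant import robot
import numpy as np,cv2
from meas import *
pi=np.pi; yk=np.radians(2.5)
def show(l):
    s=robot.sense();print(l,round(s["t"],2),np.round(s["tcp_pos"],4),np.round(s["wrist_force"],2),s["opening"])
p=robot.sense()["tcp_pos"]
print(robot.move_straight([p[0],p[1],p[2]-.006],vel=.015,contact_N=4));show("down")
robot.grip(0.5);show("rel")
p=robot.sense()["tcp_pos"]
robot.move_straight([p[0],p[1],.22],vel=.12)
robot.goto([.534,-.0205,.22],[pi,0,yk])
print(robot.move_straight([.534,-.0205,.1255],vel=.1,contact_N=6));show("at rear")
robot.grip(0.0,strength=70);show("grip")
f=robot.grab_frame("scene");W=cloud(f)
cv2.imwrite("pics/s3.png",cv2.resize(f["image"][60:260,150:450,::-1],(750,500)))
E
```

```text
True
down 9.3 [0.526  0.151  0.1396] [ 1.94  0.96 -0.9 ] 0.09073342162567183
rel 9.73 [0.5246 0.1501 0.1386] [ 0.28 -0.15 -0.25] 0.5002757330850873
False
at rear 12.37 [ 0.5345 -0.0204  0.1261] [ 0.65  0.5  -0.21] 0.4986559568441431
grip 12.78 [ 0.5344 -0.0208  0.1261] [-1.24 -1.23  4.22] 0.08705409019730684
```

View pics/s3.png

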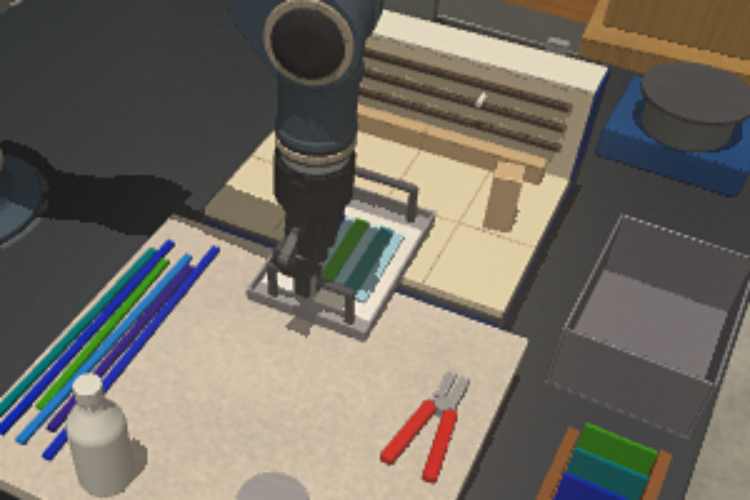

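The rear bar is held at about (305,280) in the crop, and the front rests on the hearth. Next I raise the rear about 12 mm, level with the hearth, and push slowly.

```bash
python3 - <<'E'
from plant import robot
import numpy as np,cv2
from meas import *
pi=np.pi; yk=np.radians(2.4)
def show(l):
    s=robot.sense();print(l,round(s["t"],2),np.round(s["tcp_pos"],4),np.round(s["wrist_force"],2),np.round(s["torque"],2))
p=robot.sense()["tcp_pos"]
robot.move_straight([p[0],p[1],p[2]+.012],vel=.025);show("lift")
z=p[2]+.012
print(robot.move_straight([.528,.104,z],vel=.05,attitude=[pi,0,yk],contact_N=14));show("a")
print(robot.move_straight([.528,.104,z-.007],vel=.01,contact_N=3));show("down")
f=robot.grab_frame("scene")
cv2.imwrite("pics/s4.png",cv2.resize(f["image"][60:260,150:450,::-1],(750,500)))
f=robot.grab_frame("top");np.savez("top2.npz",**f);W=cloud(f)
Q=W[150:240,100:150].reshape(-1,3);Q=Q[(Q[:,2]>.135)&(Q[:,2]<.155)&(Q[:,0]>.45)&(Q[:,0]<.6)]
if len(Q):print(len(Q),Q.min(0),Q.max(0),np.median(Q,0))
E
```

```text
lift 13.49 [ 0.5338 -0.0211  0.1377] [-0.11 -0.64 -5.63] [-0.32  0.04  0.07]
False
a 16.14 [0.528  0.1038 0.1381] [ 0.75 -0.77 -6.  ] [-0.49  0.03  0.05]
True
down 16.63 [0.5281 0.1038 0.1338] [0.19 0.9  5.62] [-0.13 -0.02 -0.04]
140 [0.46378835 0.27012318 0.13517036] [0.56931568 0.3254357  0.15198998] [0.52034699 0.27559106 0.14623783]
```

View pics/s4.png

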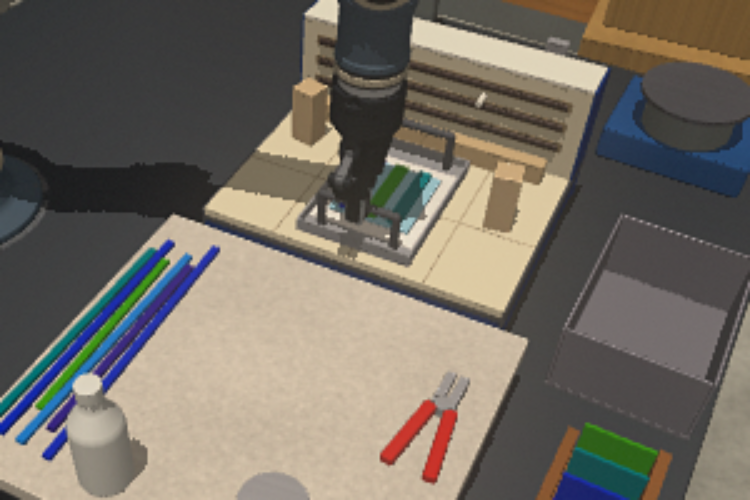

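The tray lies on the hearth with its front a little short of the kerb, posts untouched. Now the gentle push home with a light grip, so it can square itself.

```bash
python3 - <<'E'
from plant import robot
import numpy as np
def show(l):
    s=robot.sense();print(l,round(s["t"],2),np.round(s["tcp_pos"],4),np.round(s["wrist_force"],2),np.round(s["torque"],2))
robot.grip(0.0,strength=25)
robot.move_straight([.528,.1038,.1345],vel=.01);show("ease")
d=np.array([-.042,1,0])
p=np.array([.528,.1038,.1345])
robot.move_straight(p+d*.004,vel=.01);show("slide")
p=p+d*.004
print(robot.move_straight(p+d*.02,vel=.01,contact_N=12));show("home");robot.sleep(.4);show("hold")
E
```

```text
ease 17.43 [0.5274 0.1037 0.1338] [-0.25  0.39 -4.33] [-0.12 -0.19 -0.06]
slide 17.98 [0.5277 0.1079 0.1344] [ 0.05  0.33 -6.05] [-0.35 -0.12 -0.03]
True
home 19.32 [0.5273 0.1173 0.1338] [0.58 0.31 1.17] [-0.25 -0.13  0.03]
hold 19.73 [0.5273 0.1173 0.1338] [0.36 1.95 5.32] [ 0.   -0.21 -0.09]
```

```bash
python3 - <<'E'
from plant import robot
import numpy as np
d=np.array([-.042,1,0])
q=np.array(robot.sense()["tcp_pos"]);q[2]=.1341
for i in range(8):
    q=q+d*.001
    c=robot.move_straight(q,vel=.01,contact_N=20);s=robot.sense()
    print(c,round(s["t"],2),np.round(s["tcp_pos"],4),np.round(s["wrist_force"],2),np.round(s["torque"],2))
    if s["wrist_force"][1]<-14:break
robot.sleep(.3);s=robot.sense();print(np.round(s["tcp_pos"],4),np.round(s["wrist_force"],2),np.round(s["torque"],2))
E
```

```text
False 20.19 [0.5273 0.1173 0.1339] [ 1.11 -2.46  1.88] [-0.94 -0.31  0.05]
False 20.44 [0.5272 0.1174 0.1339] [ 1.14 -4.79  0.7 ] [-1.42 -0.4   0.07]
False 20.69 [0.5273 0.1174 0.1339] [ 1.09 -7.92  2.01] [-1.76 -0.41  0.02]
False 20.94 [0.5273 0.1174 0.1339] [ 2.78 -9.1   1.97] [-2.15 -0.41  0.1 ]
False 21.19 [0.5273 0.1174 0.1338] [  1.15 -10.5    3.02] [-2.5  -0.39  0.08]
False 21.44 [0.5273 0.1174 0.1338] [  1.1  -12.74   4.5 ] [-2.9  -0.36  0.08]
False 21.69 [0.5274 0.1175 0.1338] [  1.21 -15.34   4.15] [-3.23 -0.32  0.07]
[0.5274 0.1175 0.1338] [  1.57 -14.59   4.04] [-3.27 -0.4   0.11]
```

Firm contact at y = 0.1175. Now I relax the push, release, retract and check squareness.

```bash
python3 - <<'E'
from plant import robot
import numpy as np,cv2
from meas import *
p=np.array(robot.sense()["tcp_pos"])
robot.move_straight([p[0],p[1]+.0015,p[2]],vel=.01)
s=robot.sense();print(np.round(s["tcp_pos"],4),np.round(s["wrist_force"],2))
robot.grip(0.5)
robot.move_straight([p[0],p[1],.25],vel=.1)
robot.move_straight([.54,-.10,.28],vel=.2)
f=robot.grab_frame("top");np.savez("top3.npz",**f);W=cloud(f);g=robot.grab_frame("scene");np.savez("scene3.npz",**g)
cv2.imwrite("pics/s5.png",np.hstack([cv2.resize(f["image"][130:260,90:220,::-1],(400,400),interpolation=2),cv2.resize(g["image"][70:200,230:360,::-1],(400,400),interpolation=2)]))
Q0=W[150:240,95:215].reshape(-1,3);Q0=Q0[(Q0[:,2]>.134)&(Q0[:,2]<.152)&(Q0[:,0]>.45)&(Q0[:,0]<.6)]
for lo,hi in((.1,.14),(.27,.315)):
    Q=Q0[(Q0[:,1]>lo)&(Q0[:,1]<hi)];
    print(len(Q),(Q.min(0)+Q.max(0))/2,np.median(Q,0),np.degrees(np.polyfit(Q[:,0],Q[:,1],1)[0]))
print(robot.sense()["t"])
E
```

```text
[0.5275 0.1174 0.1338] [ 1.37 -5.89  3.38]
130 [0.52699277 0.11842225 0.1429663 ] [0.52551877 0.11795671 0.14598875] 2.437547728939815
140 [0.52029112 0.2892278  0.14392263] [0.52097056 0.28894456 0.14642485] 2.13610863777434
25.7667
```

View pics/s5.png

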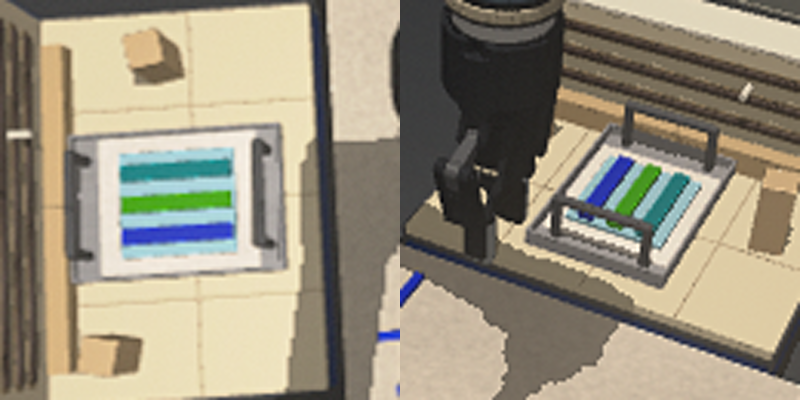

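The tray is flush with the kerb (crop col ~72), its yaw of ~2.3° matches the kerb's 2.4°, it is centred, and the glass is in place. Handing in.

```bash
python3 - <<'E'
from plant import robot
print(robot.close_job())
E
```

```text
the job is handed in; nothing more can be done
None
```

The tray is home on the hearth: flat, centred and square against the kerb, with the glass in place, the tray released and the job handed in at about 26 s; the judge's verdict was not shown.

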